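# Take a measuring cylinder off its drying peg and stand it on the balance

## Task

Draw the measuring cylinder off the slanted peg of the light drying stand, straight along the peg so that the stand neither tips nor gets dragged along. Lay the cylinder down on its side on the bench and let go of it, then take hold of it again and stand it mouth up on the balance, its whole foot on the round pan, and release it. Never let it drop, and leave the bottle, the jar and the white box alone.

Things in the scene. Friction and masses are not known exactly. Their poses are not given: they have to be found in the camera images.
- cylinder: Plastic measuring cylinder, 165 mm long, 0.07 to 0.11 kg: round hollow grey-white body, 36 mm in diameter (bore 30 mm), dark graduation rings, lip 42 mm in diameter over the last 5 mm at the mouth, flat blue hexagonal foot 66 mm across flats, 76 mm across corners, 10 mm thick. Origin: centre of the foot's underside; z runs from foot to mouth; x is normal to two of the foot's flats.
- mouth (a point): Centre of the cylinder's open mouth, 165 mm from cylinder along its z. At the start the cylinder is upside down over the slanted peg, mouth on the collar, foot up, its axis parallel to the peg, its x axis in the upright plane in which the peg leans. Lying on the bench on a flat of the foot, its axis is 33 mm above the bench at the foot and 21 mm at the mouth.
- middle (a point): Point on the cylinder's axis 65 mm from cylinder towards the mouth, about at its centre of mass; axes as cylinder.
- stand: Light drying stand of grey plastic, 0.11 to 0.16 kg, loose on the bench: base plate 150 mm (x) by 110 mm (y) by 8 mm, a short post with a 48 mm round collar, and one blue peg 26 mm in diameter, 124 mm long, round-ended, leaning 35 degrees from vertical towards the stand's +x. It fits 2 mm loose all round inside the cylinder. Origin: centre of the base's underside; z up.
- peg_root (a point): Where the peg's axis meets the collar's upper face: 52 mm above the bench, 45 mm from the stand's origin towards its -x. The cylinder's mouth sits here at the start.
- pan (a point): Centre of the top face of the balance's round steel pan, 130 mm in diameter, 50 mm above the bench; z up. The balance cannot be moved: grey housing 36 mm high, 160 mm wide (y), reaching 120 mm from the pan's centre towards -x (display side) and 80 mm towards +x.
- reagent_bottle: Amber bottle, 68 mm in diameter, 150 mm high, standing; origin at the centre of its underside. To be left alone.
- white_box: Open white plastic box, 100 mm (x) by 150 mm (y) by 60 mm high; origin at the centre of its underside. To be left alone.
- cream_jar: Low white jar with a grey cap, 70 mm in diameter, 55 mm high; origin at the centre of its underside. To be left alone.
There are look-alikes about, which are no part of the job. What is shaped like the cylinder but purple is not meant. Leave any purple look-alike of the stand alone.

How it is judged:
On the way, in this order (a step that is already met when the one before it is completed fails the run):
1. the cylinder is drawn off the peg, its mouth at least 140 mm from the peg's root, the stand still upright (distance between mouth and peg_root above 0.14 m and angle between stand's own z axis and vertical below 0.14 rad), for 0.1 s.
2. the cylinder lies on its side on the bench, at rest and let go (angle between cylinder's own z axis and vertical between 1.35 and 1.8 rad and height (world z) of cylinder below 0.045 m and height (world z) of mouth below 0.03 m and contact force between the fingers and cylinder below 0.05 N and linear speed of cylinder below 0.03 m/s), for 0.2 s.
At the end, for the whole second after the job is handed in: The cylinder stands upright (within 4.5 degrees), mouth up, its foot resting flat on the balance pan with its centre within 35 mm of the pan's centre, at rest; the drying stand is upright within 8 degrees (horizontal distance between cylinder and pan below 0.035 m and height (world z) of cylinder between 0.045 and 0.055 m and angle between cylinder's own z axis and vertical below 0.08 rad and linear speed of cylinder below 0.02 m/s and angular speed of cylinder below 0.1 rad/s and angle between stand's own z axis and vertical below 0.14 rad); the robot touches nothing.
It fails at once if the stand tips by more than 4.5 degrees or is shifted by more than 8 mm (angle between stand's own z axis and vertical above 0.08 rad or distance of stand from where it was at the start of the episode above 0.008 m).
It fails at once if the cylinder is dropped or thrown (falls freely by more than about 25 mm) (linear speed of cylinder above 0.7 m/s and contact force between the fingers and cylinder below 0.01 N).
It fails at once if the bottle, the jar or the box is moved by more than 25 mm or tipped (distance of any of reagent_bottle, white_box, cream_jar from where it was at the start of the episode above 0.025 m or angle between any of reagent_bottle, white_box, cream_jar's own z axis and vertical above 0.3 rad).
It also fails if it takes over 62 s, if anything falls off the work surface, if the arm or the gripper's body presses on something with over 40 N, if the wrist force passes 120 N, or if a joint passes its speed limit or range.

## Robot

A 6-joint arm with a two-finger parallel gripper is mounted at the origin on the work surface. World frame = base frame: x ahead of the robot, y to its left, z up, the work surface at z = 0. Lengths are in m, angles in rad, forces in N, time in s.
With the tool pointing down it reaches from about 0.4 to 0.825 m from the base axis. Payload 7 kg.
Tool frame: the origin (TCP) lies at the very end of the fingers, on their centre line; the grasp point (between the pads) lies 19 mm behind it; z points along the fingers, y is the line along which they close (so a half turn about z gives the same grasp; the last joint's range is limited). The gripper opens to 88 mm and grips with 3 to 60 N. Pads are 19 mm wide; open, the fingers measure 130 mm over their backs; the gripper's body (78 mm by 193 mm) begins 47 mm behind the grasp point.
Start: joints at [1.623, 0.359, 0.012, 0, -1.224, -0.288], TCP at [0.158, 0.656, 0.227] pointing down, gripper open.
Joint ranges: [-3.07, 3.07], [-1.43, 2.12], [-1.02, 1.25], [-3.03, 1.67], [-3.05, -0], [-3.03, 3.03]. Speed limits (rad/s): [2.39, 2.39, 3.01, 3.14, 3.14, 3.14].

## Interface

Orientations are given as [roll, pitch, yaw] about the fixed x, y, z axes, in that order (R = Rz(yaw) Ry(pitch) Rx(roll)).
In Python, from station import arm gives the robot as it stands. The module is installed in compiled form; this text tells all that it offers.
- The arm moves only by the shell command python3 -m crank 'ROWS' [FORCE]. ROWS is JSON, a list of rows, each an object of numbers: "dx", "dy", "dz": the shift along the world's x, y, z in m; "twist": the turn about the world's z in degrees; "grip": the opening, from -1 (shut) to 1 (fully open). A call has exactly 5 rows; each row is the pose to reach, as a shift and turn from the pose commanded when the call began; what a row does not reach only later rows make up. A row lasts 1/12 s, in which the tool goes at most 41.7 mm and 7.16 degrees, less where a joint would pass 70% of its speed; a pose out of reach is approached as far as the arm can. A call with a gripper value outside its range is refused whole. The fingers move at their own pace and stop on an object; FORCE is the grip in N (left out, the last holds). Time passes only in rows, so rows that repeat a pose let the fingers close, or fill a call up. It gives the time, the measured TCP pose, the force, the opening and the grip force at its end, in the units of the state.
- arm.get_state(): the state, without advancing time (a new reading comes with each control period).
- arm.grab_frame(name): name is "side" or "top" or "wrist"; returns the picture (400x640x3 uint8, red, green, blue); there is no depth.
- arm.get_calibration(name): a dict with "fx", "fy", "cx", "cy" (pixels), "cam_to_world" (4x4, takes a point from camera to world coordinates); the wrist camera has in their place "tool_from_camera" (4x4, takes a point from camera to tool coordinates, whose origin is the TCP and whose axes are the flange's). Camera axes: x right, y down, z forward; pixel columns grow to the right and rows downward; lengths in m; the calibration is good to about 2 mm. A picture is of the moment at which its call begins: read the wrist's pose just before it. get_calibration takes no time and is no camera call.
- arm.job_done(): hands the job in; it is judged then, once.
The state is a dict: "t": time; "q": joint angles; "qd": joint speeds; "joint_efforts": joint torques, N m; "eef_pos": TCP position; "ee_rot": TCP orientation; "force": force on the tool from outside, world axes, zero at the start; "moment": the same for the moment, N m; "width": finger opening in m; "gripper_force": force on a finger pad.
Only numpy, scipy, OpenCV 4.12 (cv2) and the standard library are available. Lean on these libraries where they do the work, as an engineer would, in place of code of your own. Each camera call takes 0.05 s, during which the arm holds its last target. There are 200 camera calls.

## Working session

There is one attempt and no reset: what is moved stays moved. The work goes in short steps, Python scripts to look and compute and a shell command to move; the robot and the scene stay as the last step left them, time stands still between calls to the robot, and variables do not carry over. Pictures are saved under pics/ and viewed, at most 10 in all, crops included, and the job is handed in when it is done.

```bash
mkdir -p pics; ls; python3 - <<'E'
from station import arm
import cv2,numpy as np
for n in("side","top","wrist"):
    s=arm.get_state()
    cv2.imwrite(f"pics/{n}0.png",arm.grab_frame(n)[:,:,::-1])
    c=arm.get_calibration(n);print(n,{k:np.round(v,4).tolist() for k,v in c.items()})
print({k:np.round(v,3).tolist() for k,v in arm.get_state().items()})
E
```

```text
pics
side {'fx': 444.8662, 'fy': 444.8662, 'cx': 308.063, 'cy': 198.7659, 'cam_to_world': [[0.9962, -0.0386, 0.0783, 0.4158], [-0.0857, -0.6031, 0.793, -0.9543], [0.0166, -0.7967, -0.6042, 0.9971], [0.0, 0.0, 0.0, 1.0]]}
top {'fx': 458.3962, 'fy': 458.3962, 'cx': 311.2633, 'cy': 205.7329, 'cam_to_world': [[0.0722, -0.9753, 0.2086, 0.2512], [-0.9974, -0.0717, 0.01, 0.1679], [0.0052, -0.2088, -0.9779, 1.4692], [0.0, 0.0, 0.0, 1.0]]}
wrist {'fx': 295.4262, 'fy': 295.4262, 'cx': 319.3125, 'cy': 202.1278, 'tool_from_camera': [[-0.0005, -0.9657, -0.2598, 0.071], [1.0, -0.0006, 0.0004, 0.0004], [-0.0006, -0.2598, 0.9657, -0.1589], [0.0, 0.0, 0.0, 1.0]]}
{'t': 0.15, 'q': [1.623, 0.359, 0.011, -0.0, -1.224, -0.288], 'qd': [-0.001, -0.001, 0.002, 0.001, 0.002, 0.001], 'joint_efforts': [-0.001, -58.328, 29.329, 7.001, 0.009, -0.0], 'eef_pos': [0.158, 0.656, 0.226], 'ee_rot': [3.14, -0.0, -0.236], 'force': [-0.029, 0.021, 0.117], 'moment': [0.067, -0.071, 0.027], 'gripper_force': 0.0, 'width': 0.087}
```

View pics/top0.png

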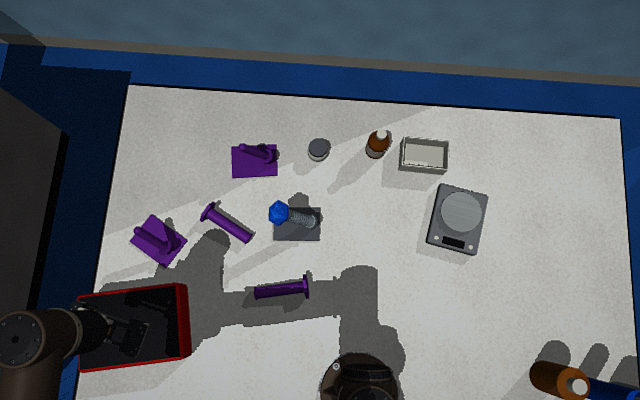

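View pics/side0.png

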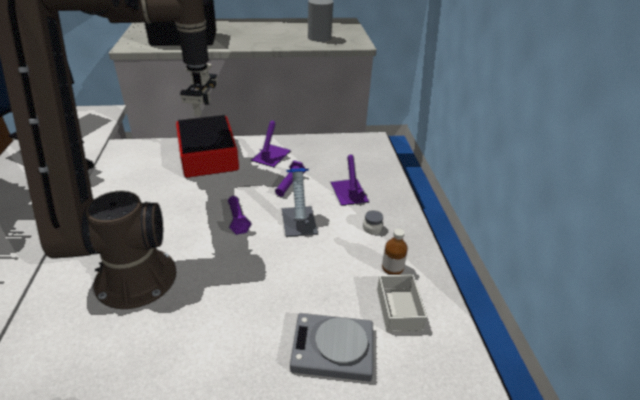

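```bash
cat > h.py <<'E'
from station import arm
import cv2,numpy as np
from scipy.spatial.transform import Rotation as R
def snap(n,f):
    s=arm.get_state();im=arm.grab_frame(n);cv2.imwrite("pics/"+f,im[:,:,::-1]);return s,im
def cam(n,s=None):
    c=arm.get_calibration(n)
    if n!="wrist":return c,np.array(c["cam_to_world"])
    T=np.eye(4);T[:3,:3]=R.from_euler("xyz",s["ee_rot"]).as_matrix();T[:3,3]=s["eef_pos"]
    return c,T@np.array(c["tool_from_camera"])
def w(n,uv,z,s=None):
    c,T=cam(n,s);d=T[:3,:3]@[(uv[0]-c["cx"])/c["fx"],(uv[1]-c["cy"])/c["fy"],1]
    return T[:3,3]+d*(z-T[2,3])/d[2]
def proj(n,p,s=None):
    c,T=cam(n,s);q=np.linalg.inv(T)@np.append(p,1)
    return np.array([c["cx"]+c["fx"]*q[0]/q[2],c["cy"]+c["fy"]*q[1]/q[2]])
def st():
    s=arm.get_state();print({k:np.round(s[k],3).tolist() for k in("t","eef_pos","ee_rot","q","force","width","gripper_force")})
E
python3 - <<'E'
from h import *
im=cv2.imread("pics/top0.png")
hsv=cv2.cvtColor(im,cv2.COLOR_BGR2HSV)[195:245,260:335]
m=(abs(hsv[...,0].astype(int)-108)<10)&(hsv[...,1]>150)
y,x=np.nonzero(m);u=(x.mean()+260,y.mean()+195);print("foot",u,w("top",u,.195))
for nm,u,z in[("pan",(461.5,212),.05),("box",(424,155),.03),("bottle",(378,143),.075),("jar",(319,149),.03),("stand",(297,225),.008),("pc1",(227,222),.02),("pc2",(282,288),.02)]:print(nm,w("top",u,z).round(3))
a=cv2.resize(im[185:250,255:335],None,fx=8,fy=8,interpolation=cv2.INTER_CUBIC);cv2.imwrite("pics/c.png",a[:,:])
E
```

```text
foot (np.float64(278.3558441558442), np.float64(212.787012987013)) [0.49584549 0.27230157 0.195     ]
pan [ 0.569 -0.293  0.05 ]
box [ 0.756 -0.175  0.03 ]
bottle [ 0.769 -0.016  0.075]
jar [0.751 0.171 0.03 ]
stand [0.496 0.224 0.008]
pc1 [0.487 0.448 0.02 ]
pc2 [0.293 0.255 0.02 ]
```

View pics/c.png

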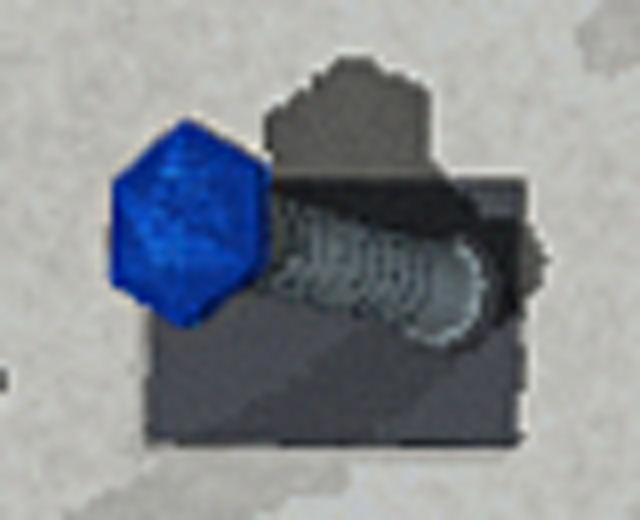

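```bash
python3 - <<'E'
from h import *
P=[w("top",u,.006)for u in[(320.9,207.5),(320.25,240.4),(273.4,240.4)]]
tr,br,bl=P
print(np.round(P,4),np.linalg.norm(tr-br),np.linalg.norm(bl-br))
c=(tr+bl)/2;x=bl-br;x/=np.linalg.norm(x);yaw=np.arctan2(x[1],x[0]);print(c,np.degrees(yaw))
f=w("top",(278.36,212.79),.187);print("foot",f)
r=f-np.array([x[0],x[1],0])*.0946;r[2]=.052;print("root from foot",r, "root from base",c-.045*x, "foot from base",c+x*.0496)
E
```

```text
[[0.5598 0.151  0.006 ]
 [0.4519 0.1457 0.006 ]
 [0.4409 0.2958 0.006 ]] 0.10801285199998199 0.15043559392480207
[0.50036801 0.22338476 0.006     ] 94.18006450352647
foot [0.4973735  0.27294471 0.187     ]
root from foot [0.504269   0.17859636 0.052     ] root from base [0.50364812 0.17850447 0.006     ] foot from base [0.49675261 0.27285282 0.006     ]
```

```bash

python3 -m crank '[{"dx":0.0,"dy":-0.01,"dz":0.03,"twist":-5,"grip":1},{"dx":0.03,"dy":-0.04,"dz":0.05,"twist":-10,"grip":1},{"dx":0.055,"dy":-0.07,"dz":0.06,"twist":-15,"grip":1},{"dx":0.08,"dy":-0.095,"dz":0.07,"twist":-20,"grip":1},{"dx":0.1,"dy":-0.12,"dz":0.075,"twist":-25,"grip":1}]'
python3 -m crank '[{"dx":0.025,"dy":-0.025,"dz":0,"twist":-5,"grip":1},{"dx":0.05,"dy":-0.05,"dz":0,"twist":-10,"grip":1},{"dx":0.075,"dy":-0.08,"dz":0,"twist":-15,"grip":1},{"dx":0.1,"dy":-0.105,"dz":0,"twist":-20,"grip":1},{"dx":0.12,"dy":-0.13,"dz":0,"twist":-25,"grip":1}]'
python3 -m crank '[{"dx":0.025,"dy":-0.025,"dz":0,"twist":-5,"grip":1},{"dx":0.05,"dy":-0.055,"dz":0,"twist":-10,"grip":1},{"dx":0.075,"dy":-0.085,"dz":0,"twist":-15,"grip":1},{"dx":0.1,"dy":-0.115,"dz":0,"twist":-20,"grip":1},{"dx":0.12,"dy":-0.136,"dz":0,"twist":-23,"grip":1}]'
python3 -m crank '[{"dx":0,"grip":1},{"dx":0,"grip":1},{"dx":0,"grip":1},{"dx":0,"grip":1},{"dx":0,"grip":1}]'
python3 - <<'E'
from h import *
st();s,im=snap("wrist","w1.png");st()
for nm,p in[("foot u",(.4973,.2729,.187)),("root",(.504,.1786,.052))]:print(nm,proj("wrist",p,s))
E
```

```text
t: 0.57
eef_pos: [0.2592, 0.535, 0.3031]
ee_rot: [-3.14, 0.0, -0.676]
force: [-0.1, 0.7, 0.7]
width: 0.0879
gripper_force: 0.0
t: 0.98
eef_pos: [0.3788, 0.4046, 0.3015]
ee_rot: [3.142, -0.0, -1.113]
force: [0.0, 1.0, -0.3]
width: 0.0878
gripper_force: 0.0
t: 1.4
eef_pos: [0.4987, 0.2678, 0.3016]
ee_rot: [3.141, -0.0, -1.515]
force: [0.2, 0.8, 0.3]
width: 0.0877
gripper_force: 0.0
{'t': 1.4, 'eef_pos': [0.499, 0.268, 0.302], 'ee_rot': [3.141, -0.0, -1.515], 'q': [0.838, 0.139, -0.111, 0.0, -1.32, -0.783], 'force': [0.22, 0.759, 0.264], 'width': 0.088, 'gripper_force': 0.0}
{'t': 1.45, 'eef_pos': [0.501, 0.266, 0.301], 'ee_rot': [-3.142, -0.002, -1.519], 'q': [0.833, 0.141, -0.11, 0.001, -1.321, -0.782], 'force': [2.496, -1.387, 1.066], 'width': 0.087, 'gripper_force': 0.0}
foot u [321.57933357 204.38139849]
root [319.81397007 108.01493514]invalid input at $[0]: expected keys dx, dy, dz, twist, grip
```

View pics/w1.png

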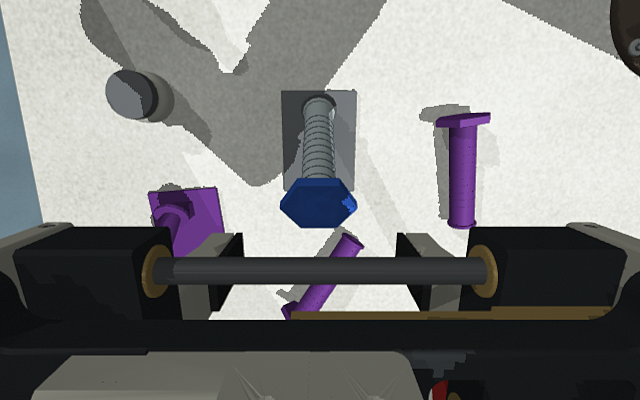

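The wrist view shows the blue foot at about (318,203), with its corners left and right at (280,205) and (357,205). The mouth and collar are at about (319,105), and the axis runs straight down the picture, in line with the tool.

```bash

python3 -m crank '[{"dx":0,"dy":0,"dz":0,"twist":0,"grip":1},{"dx":0,"dy":0,"dz":0,"twist":0,"grip":1},{"dx":0,"dy":0,"dz":0,"twist":0,"grip":1},{"dx":0,"dy":0,"dz":0,"twist":0,"grip":1},{"dx":0,"dy":0,"dz":0,"twist":0,"grip":1}]' >/dev/null
python3 - <<'E'
from h import *
st();s,im=snap("wrist","w2.png")
h=cv2.cvtColor(im,cv2.COLOR_RGB2HSV)
m=((abs(h[...,0].astype(int)-110)<9)&(h[...,1]>170)&(h[...,2]>50)).astype(np.uint8);m[:150]=0;m[240:]=0;m[:,:250]=0;m[:,390:]=0
y,x=np.nonzero(m);print(len(x),x.min(),x.max(),y.min(),y.max())
c=max(cv2.findContours(m,0,1)[0],key=cv2.contourArea)
hull=cv2.convexHull(c);e,poly=0,hull
while len(poly)>6:e+=.3;poly=cv2.approxPolyDP(hull,e,True)
print(poly[:,0].tolist())
# model fit: foot silhouette (both faces) hull vs mask
from scipy.optimize import minimize
def sil(p):
    X,Y,yaw=p;a=np.array([np.cos(yaw)*.5736,np.sin(yaw)*.5736,.8192]);ey=np.array([-np.sin(yaw),np.cos(yaw),0]);ex=np.cross(ey,a)
    f=np.array([X,Y,.187]);pts=[]
    for t in(0,.010):
        for k in range(6):
            g=np.pi/6+k*np.pi/3;pts.append(proj("wrist",f-a*t+.0381*(np.cos(g)*ex+np.sin(g)*ey),s))
    return cv2.convexHull(np.array(pts,np.float32))
def cost(p):
    z=np.zeros((400*4,640*4),np.uint8);cv2.fillPoly(z,[((sil(p)+.5)*4).astype(int)],1)
    z=z.reshape(400,4,640,4).mean((1,3));return abs(z-m).sum()
r=minimize(cost,[.4973,.2729,np.radians(93.5)],method="Nelder-Mead",options=dict(initial_simplex=[[.4973,.2729,1.632],[.5003,.2729,1.632],[.4973,.2759,1.632],[.4973,.2729,1.68]]))
print(r.x,np.degrees(r.x[2]),r.fun)
E
```

```text
{'t': 1.867, 'eef_pos': [0.497, 0.271, 0.302], 'ee_rot': [-3.142, 0.0, -1.508], 'q': [0.845, 0.139, -0.111, -0.0, -1.32, -0.782], 'force': [-0.13, 0.114, -1.571], 'width': 0.087, 'gripper_force': 0.0}
2966 278 354 174 224
[[354, 199], [327, 224], [298, 223], [278, 204], [297, 174], [337, 175]]
[0.50074734 0.27765153 1.63325691] 93.5787278364813 255.9375
```

```bash

python3 -m crank '[{"dx":0.002,"dy":0.001,"dz":-0.03,"twist":0,"grip":1},{"dx":0.002,"dy":0.001,"dz":-0.055,"twist":0,"grip":1},{"dx":0.002,"dy":0.001,"dz":-0.08,"twist":0,"grip":1},{"dx":0.002,"dy":0.001,"dz":-0.095,"twist":0,"grip":1},{"dx":0.002,"dy":0.001,"dz":-0.095,"twist":0,"grip":1}]'
python3 -m crank '[{"dx":0,"dy":0,"dz":-0.01,"twist":0,"grip":1},{"dx":0,"dy":0,"dz":-0.02,"twist":0,"grip":1},{"dx":0,"dy":0,"dz":-0.03,"twist":0,"grip":1},{"dx":0,"dy":0,"dz":-0.038,"twist":0,"grip":1},{"dx":0,"dy":0,"dz":-0.043,"twist":0,"grip":1}]'
python3 - <<'E'
from h import *
s,im=snap("wrist","w3.png");st()
E
```

```text
t: 2.33
eef_pos: [0.4977, 0.2706, 0.203]
ee_rot: [3.137, -0.003, -1.509]
force: [-1.0, -1.1, -0.0]
width: 0.0876
gripper_force: 0.0
t: 2.75
eef_pos: [0.4994, 0.2711, 0.1625]
ee_rot: [3.141, -0.0, -1.51]
force: [-0.2, -0.4, -0.1]
width: 0.0878
gripper_force: 0.0
{'t': 2.8, 'eef_pos': [0.499, 0.271, 0.162], 'ee_rot': [3.14, -0.001, -1.51], 'q': [0.841, 0.236, -0.317, -0.0, -1.019, -0.781], 'force': [-0.526, -0.956, -0.557], 'width': 0.088, 'gripper_force': 0.0}
```

View pics/w3.png

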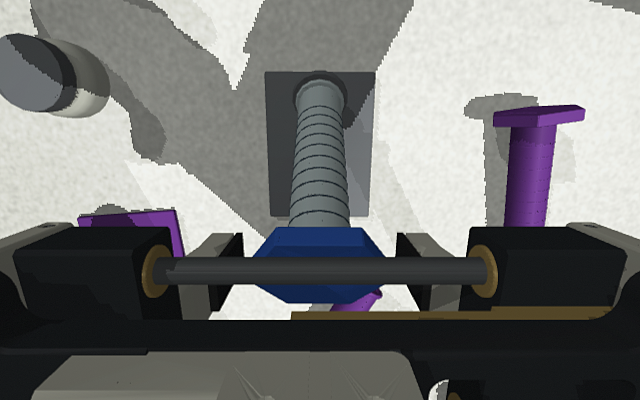

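```bash

python3 -m crank '[{"dx":0,"dy":0,"dz":0,"twist":0,"grip":0.3},{"dx":0,"dy":0,"dz":0,"twist":0,"grip":0.3},{"dx":0,"dy":0,"dz":0,"twist":0,"grip":0.3},{"dx":0,"dy":0,"dz":0,"twist":0,"grip":0.3},{"dx":0,"dy":0,"dz":0,"twist":0,"grip":0.3}]' 35
python3 -m crank '[{"dx":0,"dy":0.0006,"dz":0.0008,"twist":0,"grip":0.3},{"dx":0,"dy":0.002,"dz":0.003,"twist":0,"grip":0.3},{"dx":-0.0003,"dy":0.004,"dz":0.006,"twist":0,"grip":0.3},{"dx":-0.0005,"dy":0.007,"dz":0.010,"twist":0,"grip":0.3},{"dx":-0.0006,"dy":0.0105,"dz":0.015,"twist":0,"grip":0.3}]'
python3 - <<'E'
from h import *
s,im=snap("side","s1.png");s,im2=snap("wrist","w4.png");st()
cv2.imwrite("pics/j1.png",np.hstack([cv2.resize(im[120:280,220:400],None,fx=2.5,fy=2.5),im2[:,160:480]])[:,:,::-1])
E
```

```text
t: 3.22
eef_pos: [0.4999, 0.2715, 0.164]
ee_rot: [-3.141, 0.001, -1.51]
force: [0.1, -0.3, 1.4]
width: 0.0732
gripper_force: 35.0
t: 3.63
eef_pos: [0.499, 0.2819, 0.1789]
ee_rot: [3.141, -0.0, -1.51]
force: [-0.6, 0.2, -0.5]
width: 0.0738
gripper_force: 35.0
{'t': 3.733, 'eef_pos': [0.5, 0.283, 0.18], 'ee_rot': [-3.14, 0.001, -1.509], 'q': [0.856, 0.228, -0.284, 0.0, -1.057, -0.795], 'force': [-0.728, -0.692, -1.009], 'width': 0.074, 'gripper_force': 35.0}
```

View pics/j1.png

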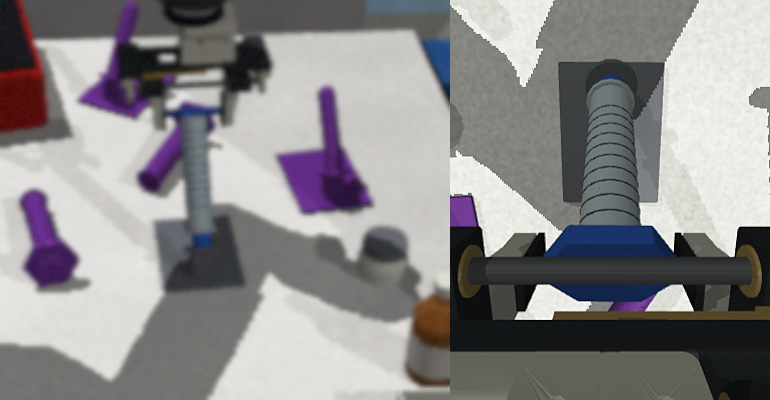

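```bash

python3 -m crank '[{"dx":-0.0003,"dy":0.005,"dz":0.007,"twist":0,"grip":0.3},{"dx":-0.0006,"dy":0.010,"dz":0.0143,"twist":0,"grip":0.3},{"dx":-0.001,"dy":0.015,"dz":0.0214,"twist":0,"grip":0.3},{"dx":-0.0013,"dy":0.020,"dz":0.0286,"twist":0,"grip":0.3},{"dx":-0.0016,"dy":0.026,"dz":0.0371,"twist":0,"grip":0.3}]'
python3 -m crank '[{"dx":-0.0003,"dy":0.006,"dz":0.0086,"twist":0,"grip":0.3},{"dx":-0.0006,"dy":0.012,"dz":0.0171,"twist":0,"grip":0.3},{"dx":-0.001,"dy":0.018,"dz":0.0257,"twist":0,"grip":0.3},{"dx":-0.0013,"dy":0.024,"dz":0.0343,"twist":0,"grip":0.3},{"dx":-0.0018,"dy":0.030,"dz":0.0428,"twist":0,"grip":0.3}]'
python3 -m crank '[{"dx":-0.0003,"dy":0.007,"dz":0.01,"twist":0,"grip":0.3},{"dx":-0.0006,"dy":0.014,"dz":0.02,"twist":0,"grip":0.3},{"dx":-0.001,"dy":0.021,"dz":0.03,"twist":0,"grip":0.3},{"dx":-0.0013,"dy":0.028,"dz":0.04,"twist":0,"grip":0.3},{"dx":-0.0016,"dy":0.032,"dz":0.0457,"twist":0,"grip":0.3}]'
python3 - <<'E'
from h import *
s,im=snap("side","s2.png");s,im2=snap("wrist","w5.png");st()
cv2.imwrite("pics/j2.png",np.hstack([cv2.resize(im[120:280,220:400],None,fx=2.5,fy=2.5),im2[:,160:480]])[:,:,::-1])
E
```

```text
t: 4.15
eef_pos: [0.4974, 0.3083, 0.2165]
ee_rot: [-3.142, 0.0, -1.51]
force: [-0.4, -0.9, -1.1]
width: 0.0738
gripper_force: 35.0
t: 4.57
eef_pos: [0.4957, 0.3385, 0.2594]
ee_rot: [-3.141, 0.0, -1.51]
force: [0.9, -0.4, -1.4]
width: 0.0737
gripper_force: 35.0
t: 4.98
eef_pos: [0.4944, 0.3711, 0.3059]
ee_rot: [-3.14, 0.001, -1.509]
force: [-0.3, 0.1, -0.6]
width: 0.0735
gripper_force: 35.0
{'t': 5.083, 'eef_pos': [0.494, 0.371, 0.305], 'ee_rot': [-3.14, 0.001, -1.509], 'q': [0.959, 0.226, 0.004, 0.0, -1.348, -0.898], 'force': [1.168, 0.291, -0.051], 'width': 0.074, 'gripper_force': 35.0}
```

View pics/j2.png

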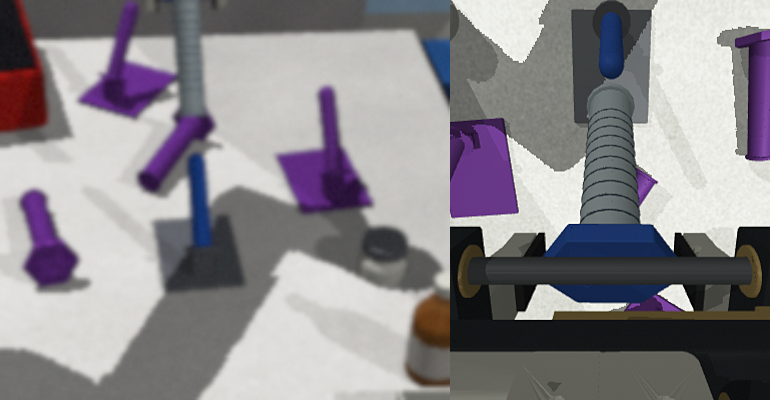

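```bash

python3 -m crank '[{"dx":0,"dy":0,"dz":0.015,"twist":0,"grip":0.3},{"dx":0,"dy":0,"dz":0.03,"twist":0,"grip":0.3},{"dx":0,"dy":-0.01,"dz":0.045,"twist":0,"grip":0.3},{"dx":0,"dy":-0.03,"dz":0.06,"twist":0,"grip":0.3},{"dx":0,"dy":-0.055,"dz":0.065,"twist":0,"grip":0.3}]'
python3 -m crank '[{"dx":0.001,"dy":-0.03,"dz":0,"twist":0,"grip":0.3},{"dx":0.002,"dy":-0.06,"dz":0,"twist":0,"grip":0.3},{"dx":0.003,"dy":-0.09,"dz":0,"twist":0,"grip":0.3},{"dx":0.004,"dy":-0.12,"dz":0,"twist":0,"grip":0.3},{"dx":0.006,"dy":-0.15,"dz":0,"twist":0,"grip":0.3}]'
python3 -m crank '[{"dx":0,"dy":-0.03,"dz":0,"twist":0,"grip":0.3},{"dx":0,"dy":-0.06,"dz":0,"twist":0,"grip":0.3},{"dx":0,"dy":-0.09,"dz":0,"twist":0,"grip":0.3},{"dx":0,"dy":-0.12,"dz":0,"twist":0,"grip":0.3},{"dx":0,"dy":-0.15,"dz":0,"twist":0,"grip":0.3}]'
python3 -m crank '[{"dx":0,"dy":-0.025,"dz":-0.015,"twist":0,"grip":0.3},{"dx":0,"dy":-0.045,"dz":-0.04,"twist":0,"grip":0.3},{"dx":0,"dy":-0.06,"dz":-0.07,"twist":0,"grip":0.3},{"dx":0,"dy":-0.066,"dz":-0.1,"twist":0,"grip":0.3},{"dx":0,"dy":-0.066,"dz":-0.125,"twist":0,"grip":0.3}]'
python3 -m crank '[{"dx":0,"dy":0,"dz":-0.025,"twist":0,"grip":0.3},{"dx":0,"dy":0,"dz":-0.05,"twist":0,"grip":0.3},{"dx":0,"dy":0,"dz":-0.07,"twist":0,"grip":0.3},{"dx":0,"dy":0,"dz":-0.085,"twist":0,"grip":0.3},{"dx":0,"dy":0,"dz":-0.095,"twist":0,"grip":0.3}]'
python3 - <<'E'
from h import *
s,im=snap("side","s3.png");s,im2=snap("wrist","w6.png");st()
cv2.imwrite("pics/j3.png",np.hstack([cv2.resize(im[150:310,220:400],None,fx=2.5,fy=2.5),im2[:,160:480]])[:,:,::-1])
E
```

```text
t: 5.5
eef_pos: [0.4944, 0.3151, 0.3703]
ee_rot: [-3.141, 0.0, -1.509]
force: [0.8, 0.0, 0.8]
width: 0.0738
gripper_force: 35.0
t: 5.92
eef_pos: [0.4995, 0.1631, 0.3688]
ee_rot: [3.141, -0.0, -1.51]
force: [0.4, -0.3, -0.7]
width: 0.0739
gripper_force: 35.0
t: 6.33
eef_pos: [0.4994, 0.0132, 0.3688]
ee_rot: [3.141, 0.0, -1.51]
force: [0.1, -0.0, -1.1]
width: 0.0735
gripper_force: 35.0
t: 6.75
eef_pos: [0.4987, -0.0529, 0.2418]
ee_rot: [3.14, 0.0, -1.512]
force: [-0.0, 0.0, -1.1]
width: 0.0736
gripper_force: 35.0
t: 7.17
eef_pos: [0.4987, -0.0516, 0.147]
ee_rot: [3.139, -0.0, -1.51]
force: [-0.1, 0.6, -0.7]
width: 0.0735
gripper_force: 35.0
{'t': 7.267, 'eef_pos': [0.499, -0.052, 0.147], 'ee_rot': [3.138, -0.0, -1.51], 'q': [0.289, 0.145, -0.473, -0.0, -0.957, -0.228], 'force': [-0.076, 0.632, 0.266], 'width': 0.074, 'gripper_force': 35.0}
```

View pics/j3.png

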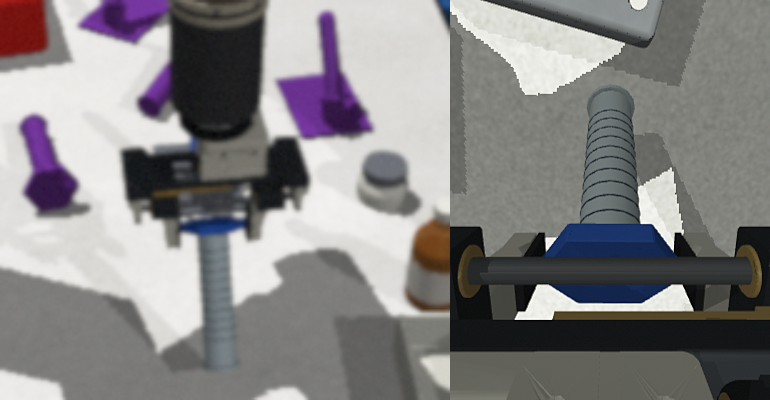

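```bash

python3 -m crank '[{"dx":0,"dy":0,"dz":-0.008,"twist":0,"grip":0.3},{"dx":0,"dy":0,"dz":-0.016,"twist":0,"grip":0.3},{"dx":0,"dy":0.002,"dz":-0.023,"twist":0,"grip":0.3},{"dx":0,"dy":0.010,"dz":-0.029,"twist":0,"grip":0.3},{"dx":0,"dy":0.018,"dz":-0.035,"twist":0,"grip":0.3}]' 15
python3 -m crank '[{"dx":0,"dy":0.007,"dz":-0.006,"twist":0,"grip":0.3},{"dx":0,"dy":0.014,"dz":-0.012,"twist":0,"grip":0.3},{"dx":0,"dy":0.021,"dz":-0.019,"twist":0,"grip":0.3},{"dx":0,"dy":0.028,"dz":-0.026,"twist":0,"grip":0.3},{"dx":0,"dy":0.034,"dz":-0.033,"twist":0,"grip":0.3}]'
python3 - <<'E'
from h import *
st();s,im2=snap("wrist","w7.png")
g=cv2.cvtColor(im2,cv2.COLOR_RGB2HSV)
for z,y in((.166,-.21),(.1,-.15)):pass
h=g;m=((abs(h[...,0].astype(int)-110)<9)&(h[...,1]>170)&(h[...,2]>50)).astype(np.uint8);m[330:]=0
y,x=np.nonzero(m);print("foot mask",len(x),x.min(),x.max(),y.min(),y.max())
E
```

```text
t: 7.68
eef_pos: [0.5018, -0.0319, 0.1154]
ee_rot: [-3.138, 0.001, -1.51]
force: [-1.4, 7.4, 11.2]
width: 0.0748
gripper_force: 15.0
t: 8.1
eef_pos: [0.5, 0.0014, 0.0804]
ee_rot: [3.141, -0.0, -1.51]
force: [-0.8, 0.8, 0.2]
width: 0.0747
gripper_force: 15.0
{'t': 8.1, 'eef_pos': [0.5, 0.001, 0.08], 'ee_rot': [3.141, -0.0, -1.51], 'q': [0.397, 0.223, -0.56, 0.0, -0.788, -0.336], 'force': [-0.836, 0.808, 0.199], 'width': 0.075, 'gripper_force': 15.0}
foot mask 204 266 365 254 256
```

```bash

python3 -m crank '[{"dx":0,"dy":0.006,"dz":-0.007,"twist":0,"grip":0.3},{"dx":0,"dy":0.011,"dz":-0.014,"twist":0,"grip":0.3},{"dx":0,"dy":0.015,"dz":-0.021,"twist":0,"grip":0.3},{"dx":0,"dy":0.019,"dz":-0.029,"twist":0,"grip":0.3},{"dx":0,"dy":0.022,"dz":-0.037,"twist":0,"grip":0.3}]'
python3 -m crank '[{"dx":0,"dy":0.002,"dz":-0.006,"twist":0,"grip":0.3},{"dx":0,"dy":0.004,"dz":-0.012,"twist":0,"grip":0.3},{"dx":0,"dy":0.006,"dz":-0.018,"twist":0,"grip":0.3},{"dx":0,"dy":0.007,"dz":-0.023,"twist":0,"grip":0.3},{"dx":0,"dy":0.007,"dz":-0.025,"twist":0,"grip":0.3}]'
python3 - <<'E'
from h import *
st();s,im=snap("side","s4.png");s,im2=snap("wrist","w8.png")
cv2.imwrite("pics/j4.png",np.hstack([cv2.resize(im[190:350,220:400],None,fx=2.5,fy=2.5),im2[:,160:480]])[:,:,::-1])
E
```

```text
t: 8.57
eef_pos: [0.5, 0.0231, 0.0433]
ee_rot: [3.141, -0.0, -1.51]
force: [-0.3, 0.8, -0.2]
width: 0.0745
gripper_force: 15.0
t: 8.98
eef_pos: [0.4999, 0.0298, 0.0183]
ee_rot: [3.141, -0.0, -1.51]
force: [-0.3, 0.8, 0.8]
width: 0.0745
gripper_force: 15.0
{'t': 8.983, 'eef_pos': [0.5, 0.03, 0.018], 'ee_rot': [3.141, -0.0, -1.51], 'q': [0.453, 0.319, -0.619, -0.0, -0.634, -0.392], 'force': [-0.312, 0.847, 0.788], 'width': 0.075, 'gripper_force': 15.0}
```

View pics/j4.png

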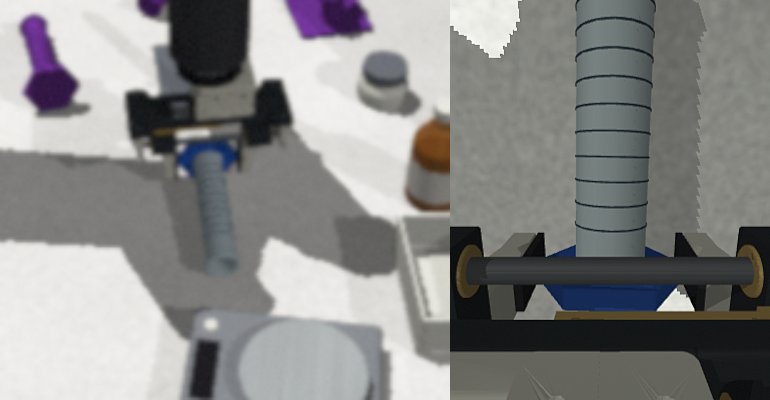

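```bash

python3 -m crank '[{"dx":0,"dy":0,"dz":-0.002,"twist":0,"grip":0.3},{"dx":0,"dy":0,"dz":-0.004,"twist":0,"grip":0.3},{"dx":0,"dy":0,"dz":-0.0045,"twist":0,"grip":0.3},{"dx":0,"dy":0,"dz":-0.0045,"twist":0,"grip":1},{"dx":0,"dy":0,"dz":-0.0045,"twist":0,"grip":1}]'
python3 -m crank '[{"dx":0,"dy":0,"dz":0,"twist":0,"grip":1},{"dx":0,"dy":0,"dz":0,"twist":0,"grip":1},{"dx":0,"dy":0,"dz":0,"twist":0,"grip":1},{"dx":0,"dy":0,"dz":0.01,"twist":0,"grip":1},{"dx":0,"dy":0,"dz":0.02,"twist":0,"grip":1}]'
python3 -m crank '[{"dx":0,"dy":0,"dz":0.03,"twist":0,"grip":1},{"dx":0,"dy":0,"dz":0.06,"twist":0,"grip":1},{"dx":0,"dy":0,"dz":0.09,"twist":0,"grip":1},{"dx":0,"dy":-0.02,"dz":0.12,"twist":0,"grip":1},{"dx":0,"dy":-0.05,"dz":0.14,"twist":0,"grip":1}]'
python3 -m crank '[{"dx":0.002,"dy":-0.03,"dz":0,"twist":0,"grip":1},{"dx":0.005,"dy":-0.05,"dz":0,"twist":0,"grip":1},{"dx":0.005,"dy":-0.05,"dz":0,"twist":0,"grip":1},{"dx":0.005,"dy":-0.05,"dz":0,"twist":0,"grip":1},{"dx":0.005,"dy":-0.05,"dz":0,"twist":0,"grip":1}]'
python3 - <<'E'
from h import *
st();s,im=snap("wrist","w9.png");_,top=snap("top","t9.png")
for nm,p in(("foot",(.5,.03,.033)),("s135",(.508,-.1,.023)),("mouth",(.51,-.13,.021))):print(nm,proj("wrist",p,s),proj("top",p))
g=cv2.cvtColor(im,cv2.COLOR_RGB2GRAY)
for r in range(20,240,20):
    # row edges
    d=np.abs(np.diff(cv2.GaussianBlur(g,(1,5),0)[r].astype(int)));print(r,[(i,int(d[i])) for i in np.nonzero(d>14)[0] if 200<i<440])
E
```

```text
t: 9.5
eef_pos: [0.5001, 0.0297, 0.0148]
ee_rot: [-3.141, 0.0, -1.51]
force: [-0.3, -0.0, 0.3]
width: 0.0829
gripper_force: 0.0
t: 9.92
eef_pos: [0.4996, 0.0296, 0.0344]
ee_rot: [3.14, -0.001, -1.51]
force: [-0.7, -0.1, 0.1]
width: 0.0879
gripper_force: 0.0
t: 10.33
eef_pos: [0.5013, -0.0193, 0.178]
ee_rot: [-3.138, 0.001, -1.507]
force: [1.7, -0.5, -0.1]
width: 0.0877
gripper_force: 0.0
t: 10.75
eef_pos: [0.5049, -0.0702, 0.1745]
ee_rot: [3.141, 0.0, -1.511]
force: [-0.2, 0.1, -0.2]
width: 0.0876
gripper_force: 0.0
{'t': 10.75, 'eef_pos': [0.505, -0.07, 0.175], 'ee_rot': [3.141, 0.0, -1.511], 'q': [0.248, 0.129, -0.422, -0.0, -1.02, -0.187], 'force': [-0.245, 0.086, -0.175], 'width': 0.088, 'gripper_force': 0.0}
foot [319.19578603 278.9676263 ] [357.86680617 226.87799627]
s135 [318.97729905 162.71430477] [398.27362312 227.8590205 ]
mouth [318.77261547 133.27139968] [407.54046899 228.02062763]
20 [(np.int64(376), 15), (np.int64(377), 24)]
40 [(np.int64(232), 23), (np.int64(233), 27), (np.int64(235), 27), (np.int64(237), 32), (np.int64(240), 15), (np.int64(257), 19), (np.int64(343), 1
[... 592 characters left out ...]
4(389), 17)]
120 []
140 [(np.int64(300), 18), (np.int64(341), 50)]
160 [(np.int64(303), 21), (np.int64(337), 17), (np.int64(338), 15), (np.int64(360), 22)]
180 [(np.int64(303), 35), (np.int64(337), 23), (np.int64(357), 52), (np.int64(359), 36), (np.int64(361), 16), (np.int64(362), 17), (np.int64(386), 127), (np.int64(387), 15)]
200 [(np.int64(303), 27), (np.int64(335), 26), (np.int64(336), 106), (np.int64(337), 27), (np.int64(387), 105), (np.int64(389), 23)]
220 [(np.int64(275), 17), (np.int64(276), 64), (np.int64(294), 125), (np.int64(295), 15), (np.int64(303), 28), (np.int64(332), 44), (np.int64(333), 16), (np.int64(335), 18), (np.int64(336), 67), (np.int64(390), 104), (np.int64(392), 18)]
```

```bash

python3 -m crank '[{"dx":0.003,"dy":-0.02,"dz":-0.03,"twist":0,"grip":1},{"dx":0.003,"dy":-0.031,"dz":-0.065,"twist":0,"grip":1},{"dx":0.003,"dy":-0.031,"dz":-0.1,"twist":0,"grip":1},{"dx":0.003,"dy":-0.031,"dz":-0.13,"twist":0,"grip":1},{"dx":0.003,"dy":-0.031,"dz":-0.15,"twist":0,"grip":1}]'
python3 -m crank '[{"dx":0,"dy":0,"dz":-0.008,"twist":0,"grip":1},{"dx":0,"dy":0,"dz":-0.015,"twist":0,"grip":1},{"dx":0,"dy":0,"dz":-0.016,"twist":0,"grip":1},{"dx":0,"dy":0,"dz":-0.016,"twist":0,"grip":-0.4},{"dx":0,"dy":0,"dz":-0.016,"twist":0,"grip":-0.4}]' 6
python3 -m crank '[{"dx":0,"dy":0,"dz":0,"twist":0,"grip":-0.4},{"dx":0,"dy":0,"dz":0,"twist":0,"grip":-0.4},{"dx":0,"dy":0,"dz":0,"twist":0,"grip":-0.4},{"dx":0,"dy":0,"dz":0,"twist":0,"grip":-0.4},{"dx":0,"dy":0,"dz":0,"twist":0,"grip":-0.4}]' 6
```

```text
t: 11.27
eef_pos: [0.5065, -0.1008, 0.0218]
ee_rot: [3.138, -0.0, -1.509]
force: [-0.2, 0.0, -0.3]
width: 0.0875
gripper_force: 0.0
t: 11.68
eef_pos: [0.5091, -0.1009, 0.0099]
ee_rot: [-3.139, 0.0, -1.509]
force: [0.7, -0.4, -0.1]
width: 0.0794
gripper_force: 0.0
t: 12.1
eef_pos: [0.5082, -0.1013, 0.0089]
ee_rot: [-3.141, 0.0, -1.51]
force: [0.3, -0.5, -0.2]
width: 0.0464
gripper_force: 0.1
```

```bash

python3 -m crank '[{"dx":0,"dy":0,"dz":0,"twist":0,"grip":-0.4},{"dx":0,"dy":0,"dz":0,"twist":0,"grip":-0.4},{"dx":0,"dy":0,"dz":0,"twist":0,"grip":-0.4},{"dx":0,"dy":0,"dz":0,"twist":0,"grip":-0.4},{"dx":0,"dy":0,"dz":0,"twist":0,"grip":-0.4}]' 6
python3 -m crank '[{"dx":0,"dy":0.003,"dz":0.013,"twist":0,"grip":-0.4},{"dx":-0.0005,"dy":0.008,"dz":0.027,"twist":0,"grip":-0.4},{"dx":-0.001,"dy":0.014,"dz":0.040,"twist":0,"grip":-0.4},{"dx":-0.0013,"dy":0.021,"dz":0.053,"twist":0,"grip":-0.4},{"dx":-0.002,"dy":0.030,"dz":0.064,"twist":0,"grip":-0.4}]'
python3 - <<'E'
from h import *
s,im=snap("side","s5.png");st()
h=cv2.cvtColor(im,cv2.COLOR_RGB2HSV);m=((abs(h[...,0].astype(int)-108)<10)&(h[...,1]>150)&(h[...,2]>60))
m[:200]=0;m[300:]=0;m[:,:250]=0;m[:,370:]=0;y,x=np.nonzero(m);print(len(x),x.mean(),y.mean(),x.min(),x.max(),y.min(),y.max())
E
```

```text
t: 12.52
eef_pos: [0.5081, -0.1012, 0.0087]
ee_rot: [3.142, -0.0, -1.51]
force: [-0.7, -1.1, 2.8]
width: 0.0428
gripper_force: 6.0
t: 12.93
eef_pos: [0.5061, -0.0711, 0.0733]
ee_rot: [-3.142, 0.0, -1.51]
force: [0.5, -0.6, -0.2]
width: 0.0424
gripper_force: 6.0
{'t': 12.983, 'eef_pos': [0.507, -0.07, 0.075], 'ee_rot': [-3.138, 0.0, -1.51], 'q': [0.247, 0.247, -0.542, 0.0, -0.779, -0.186], 'force': [0.124, 1.403, 1.206], 'width': 0.043, 'gripper_force': 6.0}<stdin>:4: RuntimeWarning: Mean of empty slice.
  ret = ret.dtype.type(ret / rcount)
Traceback (most recent call last):
ValueError: zero-size array to reduction operation minimum which has no identity
```

```bash
python3 - <<'E'
from h import *
s,w_=snap("wrist","w10.png")
a=cv2.imread("pics/s5.png")[190:340,230:380];b=cv2.imread("pics/w9.png")[60:260,220:420];c=cv2.imread("pics/w10.png")[:,120:520]
o=np.zeros((600,800,3),np.uint8);o[:300,:400]=cv2.resize(a,(300,300)).repeat(1,1)[:, :300].copy() if 0 else cv2.copyMakeBorder(cv2.resize(a,(300,300)),0,0,0,100,0)
o[300:,:300]=cv2.resize(b,(300,300));o[:400,400:]=c;cv2.imwrite("pics/j5.png",o)
E
```

```text
(no output)
```

View pics/j5.png

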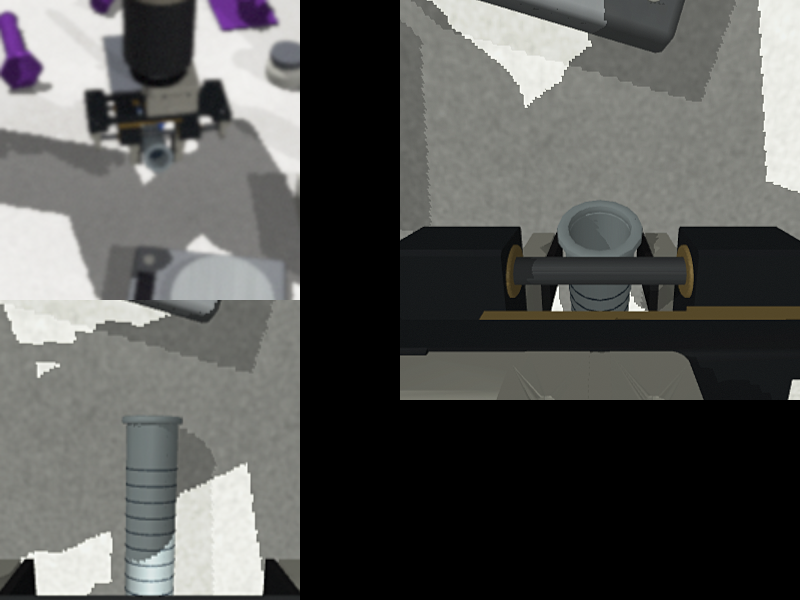

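```bash

python3 -m crank '[{"dx":-0.0007,"dy":0.012,"dz":0.013,"twist":0,"grip":-0.4},{"dx":-0.0015,"dy":0.025,"dz":0.024,"twist":0,"grip":-0.4},{"dx":-0.0023,"dy":0.039,"dz":0.033,"twist":0,"grip":-0.4},{"dx":-0.0032,"dy":0.054,"dz":0.040,"twist":0,"grip":-0.4},{"dx":-0.0042,"dy":0.070,"dz":0.046,"twist":0,"grip":-0.4}]' 8
python3 - <<'E'
from h import *
st();s,im=snap("wrist","w11.png")
g=cv2.cvtColor(im,cv2.COLOR_RGB2GRAY)[190:330:3,230:420:2]
for r in g: print("".join("#@%*+=-. "[min(8,int(v)//26)] for v in r))
E
```

```text
t: 13.45
eef_pos: [0.5016, -0.001, 0.1184]
ee_rot: [3.141, 0.0, -1.51]
force: [0.3, 0.6, -0.5]
width: 0.0424
gripper_force: 8.0
{'t': 13.45, 'eef_pos': [0.502, -0.001, 0.118], 'ee_rot': [3.141, 0.0, -1.51], 'q': [0.39, 0.177, -0.512, -0.0, -0.883, -0.33], 'force': [0.282, 0.551, -0.461], 'width': 0.042, 'gripper_force': 7.999}
================+=====================+========+=======+ .                                +====
===+==================================================.                                   +====
=========++===++====++===============++============++                                     .+===
======+========+===============+=====+=======+=====.                                       +=++
==============================++====++++++++++++++**+.                                     .+=+
=+===============================++++++++++++++++++++++*+                                   +==
=========+++==================+++++++++******+++++++++++++*=                                .==
=============================++++++****************+++++++++*.                               +=
===
[... 3040 characters left out ...]
  #####%%%****%######@*%%%%%
@@#@@@@@@%%%%%%%@@@@#          =%%*****%%@@@%%@@@%%*****%%%          %@@@@%******%@@@@@@%%%%%%%
%%%%%%%%%%%%%%%%%%%%%%%%%%%%%%%%%%%%%%%%%%%%%%%%%%%%%%%%%%%%%%%%%%%%%%%%%%%%%%%%%%%%%%%%%%%%%%%
%%%%%%%%%%%%%%%%%%%%%%%%%%%%%%%%%%%%%%%%%%%%%%%%%%%%%%%%%%%%%%%%%%%%%%%%%%%%%%%%%%%%%%%%%%%%%%%
%%%%%%%%%%%%%%%%%%%%%%%%%%%%%%%%%%%%%%%%@@@@@@@@@@@@@@@@@@@@%%%%%%%%%%%%%%%%%%%%%%%%%%%%%%%%%%%
###############################################################################################
###############################################################################################
###############################################################################################
```

```bash
cat >> h.py <<'E'
def look(f):
    s,im=snap("wrist","w"+f);g=cv2.GaussianBlur(cv2.cvtColor(im,cv2.COLOR_RGB2GRAY),(5,3),0)[:,312:328].mean(1)
    d=np.diff(g);print("wrist col320 edges",[(int(i),int(d[i])) for i in range(120,320) if abs(d[i])>6 and abs(d[i])==abs(d[i-1:i+2]).max()])
    _,im=snap("side","s"+f);h=cv2.cvtColor(im,cv2.COLOR_RGB2HSV).astype(int);m=(abs(h[...,0]-108)<12)&(h[...,1]>120)&(h[...,2]>40)
    m[:170]=0;m[360:]=0;m[:,:250]=0;m[:,370:]=0;y,x=np.nonzero(m);print("side blue",len(x),np.round([x.mean(),y.mean(),x.min(),x.max(),y.min(),y.max()]) if len(x) else "")
E
python3 -m crank '[{"dx":0.001,"dy":-0.014,"dz":-0.009,"twist":0,"grip":-0.4},{"dx":0.002,"dy":-0.028,"dz":-0.018,"twist":0,"grip":-0.4},{"dx":0.003,"dy":-0.042,"dz":-0.027,"twist":0,"grip":-0.4},{"dx":0.004,"dy":-0.056,"dz":-0.036,"twist":0,"grip":-0.4},{"dx":0.0042,"dy":-0.070,"dz":-0.044,"twist":0,"grip":-0.4}]' 6
python3 -c "from h import *;look('12.png')"
python3 -m crank '[{"dx":0,"dy":0,"dz":0,"twist":0,"grip":-0.4},{"dx":0,"dy":0,"dz":0,"twist":0,"grip":-0.4},{"dx":0,"dy":0.001,"dz":0.002,"twist":0,"grip":-0.4},{"dx":0,"dy":0.003,"dz":0.005,"twist":0,"grip":-0.4},{"dx":0,"dy":0.006,"dz":0.008,"twist":0,"grip":-0.4}]' 3
python3 -c "from h import *;look('13.png')"
```

```text
t: 13.92
eef_pos: [0.5058, -0.072, 0.0733]
ee_rot: [3.141, 0.0, -1.51]
force: [0.6, -0.0, 0.0]
width: 0.0424
gripper_force: 6.0
wrist col320 edges [(199, -10), (211, 6), (249, 7), (256, -35), (284, 20), (298, -16), (300, 19), (309, -9), (319, -27)]
side blue 0 
t: 14.43
eef_pos: [0.5063, -0.0647, 0.0833]
ee_rot: [-3.141, 0.0, -1.509]
force: [-0.5, -0.7, -0.3]
width: 0.0427
gripper_force: 3.0
wrist col320 edges [(199, -8), (206, -6), (248, -24), (254, 29), (256, -30), (284, 19), (297, -15), (300, 16), (307, -14), (310, 11), (319, -23)]
side blue 28 [306. 245. 298. 312. 239. 250.]
```

```bash

python3 -m crank '[{"dx":0,"dy":0.003,"dz":0.006,"twist":0,"grip":-0.4},{"dx":0,"dy":0.006,"dz":0.012,"twist":0,"grip":-0.4},{"dx":0,"dy":0.01,"dz":0.017,"twist":0,"grip":-0.4},{"dx":0,"dy":0.014,"dz":0.022,"twist":0,"grip":-0.4},{"dx":0,"dy":0.018,"dz":0.026,"twist":0,"grip":-0.4}]' 3
python3 -c "from h import *;look('14.png')"
```

```text
t: 14.95
eef_pos: [0.5064, -0.0467, 0.1095]
ee_rot: [-3.141, 0.0, -1.51]
force: [-0.3, 0.2, -0.9]
width: 0.0426
gripper_force: 3.0
wrist col320 edges [(202, -6), (211, -12), (240, -23), (284, 17), (294, -10), (297, 11), (299, -12), (301, 11), (303, -10), (305, 8), (307, -6), (309, 6), (319, -26)]
side blue 134 [301. 248. 292. 309. 213. 262.]
```

```bash

python3 -m crank '[{"dx":-0.0008,"dy":0.013,"dz":0.005,"twist":0,"grip":-0.4},{"dx":-0.0016,"dy":0.027,"dz":0.009,"twist":0,"grip":-0.4},{"dx":-0.0025,"dy":0.042,"dz":0.011,"twist":0,"grip":-0.4},{"dx":-0.0034,"dy":0.056,"dz":0.012,"twist":0,"grip":-0.4},{"dx":-0.0036,"dy":0.060,"dz":0.0115,"twist":0,"grip":-0.4}]' 3
python3 -c "from h import *;look('15.png')"
```

```text
t: 15.47
eef_pos: [0.5033, 0.0141, 0.1211]
ee_rot: [-3.14, 0.0, -1.509]
force: [0.0, -0.2, 4.4]
width: 0.0427
gripper_force: 3.0
wrist col320 edges [(202, 6), (204, 6), (207, -18), (211, -27), (217, 19), (230, -26), (285, 10), (302, 9), (310, -10), (319, -26)]
side blue 192 [301. 252. 291. 312. 196. 261.]
```

```bash
cat >> h.py <<'E'
def blue(f):
    h=cv2.cvtColor(cv2.imread(f),cv2.COLOR_BGR2HSV).astype(int);m=((abs(h[...,0]-108)<12)&(h[...,1]>110)&(h[...,2]>35)).astype(np.uint8)
    m[:170]=0;m[360:]=0;m[:,:250]=0;m[:,370:]=0
    n,_,s,c=cv2.connectedComponentsWithStats(m)
    print("blobs",[(s[i].tolist(),c[i].round(1).tolist()) for i in range(1,n) if s[i,4]>8])
E
python3 - <<'E'
from h import *
for f in("14","15"):blue(f"pics/s{f}.png")
s=arm.get_state();x,y,z=s["eef_pos"]
def model(th,sg=139,up=.0145):
    ax=np.array([.061*np.cos(th),-.998*np.cos(th),np.sin(th)]);g=np.array([x,y,z+up]);o=g-ax*sg/1000
    ey=np.array([.998,.061,0]);ex=np.cross(ey,ax)
    P=[o+ax*t+.038*(np.cos(k)*ex+np.sin(k)*ey) for t in(0,.01) for k in np.pi/6+np.arange(6)*np.pi/3]
    q=np.array([proj("side",p) for p in P]);m=g+ax*(.165-sg/1000);L=[m+.021*(np.cos(k)*ex+np.sin(k)*ey) for k in np.linspace(0,6.28,40)]
    l=np.array([proj("wrist",p,s) for p in L])
    print(int(np.degrees(th)),"origin",o.round(3),"foot side bbox",q.min(0).round(),q.max(0).round(),"minz",min(p[2] for p in P).round(4),"lip rows",l[:,1].min().round(),l[:,1].max().round(),"cols",np.ptp(l[:,0]).round())
for d in(50,60,70,80,90):model(np.radians(d))
E
```

```text
blobs [([297, 213, 5, 6, 24], [298.7, 215.4]), ([299, 241, 9, 5, 32], [302.9, 242.8]), ([292, 249, 18, 14, 85], [300.2, 258.1])]
blobs [([297, 196, 2, 7, 9], [297.2, 198.7]), ([291, 243, 22, 19, 197], [301.3, 254.0])]
50 origin [0.498 0.103 0.029] foot side bbox [288. 228.] [312. 250.] minz 0.0074 lip rows 203.0 293.0 cols 93.0
59 origin [0.499 0.083 0.015] foot side bbox [289. 236.] [313. 257.] minz -0.0018 lip rows 210.0 305.0 cols 94.0
70 origin [0.5   0.061 0.004] foot side bbox [290. 243.] [314. 264.] minz -0.0068 lip rows 219.0 314.0 cols 94.0
80 origin [ 0.502  0.037 -0.002] foot side bbox [291. 250.] [315. 270.] minz -0.0075 lip rows 229.0 321.0 cols 94.0
90 origin [ 0.503  0.013 -0.004] foot side bbox [292. 256.] [316. 275.] minz -0.0039 lip rows 242.0 325.0 cols 93.0
```

```bash

python3 -m crank '[{"dx":-0.0007,"dy":0.012,"dz":0.002,"twist":0,"grip":-0.4},{"dx":-0.0014,"dy":0.023,"dz":0.003,"twist":0,"grip":-0.4},{"dx":-0.002,"dy":0.034,"dz":0.002,"twist":0,"grip":-0.4},{"dx":-0.0026,"dy":0.043,"dz":0.0005,"twist":0,"grip":-0.4},{"dx":-0.003,"dy":0.049,"dz":-0.001,"twist":0,"grip":-0.4}]' 3
python3 - <<'E'
from h import *
st();look("16.png");blue("pics/s16.png")
s=arm.get_state();x,y,z=s["eef_pos"]
for yy in(y,y-.01,y-.02,y-.03):
    P=[[x+.038*np.sin(k),yy+.038*np.cos(k),t] for t in(0,.01) for k in np.pi/6+np.arange(6)*np.pi/3]
    q=np.array([proj("side",p) for p in P]);L=np.array([proj("wrist",[x+.021*np.sin(k),yy+.021*np.cos(k),.165],s) for k in np.linspace(0,6.28,40)])
    print(round(yy,3),q.min(0).round(),q.max(0).round(),L.min(0).round(),L.max(0).round())
E
```

```text
t: 15.98
eef_pos: [0.4998, 0.063, 0.1193]
ee_rot: [-3.141, -0.0, -1.509]
force: [-0.2, 1.1, 4.4]
width: 0.043
gripper_force: 3.0
{'t': 15.983, 'eef_pos': [0.5, 0.063, 0.119], 'ee_rot': [-3.141, -0.0, -1.509], 'q': [0.516, 0.178, -0.507, 0.0, -0.884, -0.455], 'force': [-0.175, 1.134, 4.441], 'width': 0.043, 'gripper_force': 3.0}
wrist col320 edges [(195, -33), (226, 15), (240, -29), (285, 12), (306, 6), (319, -27)]
side blue 194 [300. 244. 290. 310. 208. 254.]
blobs [([297, 208, 7, 3, 20], [299.8, 209.0]), ([290, 237, 22, 18, 185], [300.0, 247.6])]
0.063 [290. 245.] [314. 262.] [273. 247.] [370. 333.]
0.053 [290. 247.] [314. 265.] [274. 224.] [373. 314.]
0.043 [290. 249.] [314. 267.] [274. 200.] [375. 294.]
0.033 [290. 251.] [315. 269.] [275. 175.] [378. 273.]
```

```bash

python3 -m crank '[{"dx":0,"dy":0.004,"dz":-0.001,"twist":0,"grip":-0.4},{"dx":-0.0005,"dy":0.008,"dz":-0.002,"twist":0,"grip":-0.4},{"dx":-0.0005,"dy":0.008,"dz":-0.003,"twist":0,"grip":-0.4},{"dx":-0.0005,"dy":0.008,"dz":-0.003,"twist":0,"grip":0.3},{"dx":-0.0005,"dy":0.008,"dz":-0.003,"twist":0,"grip":0.3}]' 3
python3 -m crank '[{"dx":0,"dy":0,"dz":0,"twist":0,"grip":0.5},{"dx":0,"dy":0,"dz":0,"twist":0,"grip":0.5},{"dx":0,"dy":0,"dz":0,"twist":0,"grip":0.5},{"dx":0,"dy":0,"dz":0,"twist":0,"grip":0.5},{"dx":0,"dy":0,"dz":0,"twist":0,"grip":0.5}]' 3
python3 - <<'E'
from h import *
look("17.png");blue("pics/s17.png")
s=arm.get_state();x,y,z=s["eef_pos"]
for yy in(y+.02,y+.01,y,y-.01,y-.02):
    P=[[x+.038*np.sin(k),yy+.038*np.cos(k),t] for t in(0,.01) for k in np.pi/6+np.arange(6)*np.pi/3]
    q=np.array([proj("side",p) for p in P]);L=np.array([proj("wrist",[x+.021*np.sin(k),yy+.021*np.cos(k),.165],s) for k in np.linspace(0,6.28,40)])
    print(round(yy,3),q.min(0).round(),q.max(0).round(),L.min(0).round(),L.max(0).round())
E
```

```text
t: 16.5
eef_pos: [0.4984, 0.0695, 0.1156]
ee_rot: [3.14, -0.0, -1.51]
force: [0.5, 0.1, -0.3]
width: 0.0514
gripper_force: 0.0
t: 16.92
eef_pos: [0.499, 0.0697, 0.1161]
ee_rot: [3.141, -0.0, -1.51]
force: [-0.2, -0.4, 0.5]
width: 0.0654
gripper_force: 0.0
wrist col320 edges [(189, -42), (208, 14), (213, -8), (215, 6), (217, -6), (220, 8), (222, -10), (224, 10), (227, -11), (229, 10), (232, -10), (235, 11), (239, -13), (241, 14), (245, -12), (248, 13), (253, -15), (256, -16), (284, 15), (308, 8), (311, -10), (319, -26)]
side blue 157 [300. 249. 290. 310. 241. 254.]
blobs [([290, 241, 22, 14, 160], [300.0, 248.7])]
0.09 [289. 239.] [313. 256.] [271. 294.] [367. 375.]
0.08 [289. 241.] [313. 258.] [272. 272.] [369. 357.]
0.07 [289. 243.] [313. 261.] [272. 250.] [372. 338.]
0.06 [290. 246.] [314. 263.] [272. 227.] [374. 318.]
0.05 [290. 248.] [314. 265.] [273. 202.] [377. 298.]
```

```bash

python3 -m crank '[{"dx":0,"dy":0.002,"dz":-0.002,"twist":0,"grip":0.5},{"dx":0,"dy":0.004,"dz":-0.004,"twist":0,"grip":0.5},{"dx":0,"dy":0.004,"dz":-0.004,"twist":0,"grip":-0.4},{"dx":0,"dy":0.004,"dz":-0.004,"twist":0,"grip":-0.4},{"dx":0,"dy":0.004,"dz":-0.004,"twist":0,"grip":-0.4}]' 20
python3 -m crank '[{"dx":0,"dy":0,"dz":0,"twist":0,"grip":-0.4},{"dx":0,"dy":0,"dz":0,"twist":0,"grip":-0.4},{"dx":0,"dy":0,"dz":0,"twist":0,"grip":-0.4},{"dx":0,"dy":0,"dz":0,"twist":0,"grip":-0.4},{"dx":0,"dy":0,"dz":0,"twist":0,"grip":-0.4}]' 20
python3 - <<'E'
from h import *
st();look("18.png");blue("pics/s18.png")
s=arm.get_state();x,y,z=s["eef_pos"]
for yy in(.068,.073,.078):print(yy,[proj("wrist",p,s).round().tolist() for p in((x,yy-.033,0),(x,yy-.033,.01),(x,yy-.018,.05),(x,yy-.018,.1),(x,yy-.021,.165))])
E
```

```text
t: 17.43
eef_pos: [0.499, 0.0739, 0.1121]
ee_rot: [3.141, -0.0, -1.51]
force: [-0.6, 0.6, -0.8]
width: 0.0513
gripper_force: 0.0
t: 17.85
eef_pos: [0.499, 0.0738, 0.1122]
ee_rot: [3.142, 0.0, -1.51]
force: [-0.0, -0.8, 0.5]
width: 0.0352
gripper_force: 19.0
{'t': 17.85, 'eef_pos': [0.499, 0.074, 0.112], 'ee_rot': [3.142, 0.0, -1.51], 'q': [0.537, 0.188, -0.514, -0.0, -0.868, -0.476], 'force': [-0.029, -0.768, 0.458], 'width': 0.035, 'gripper_force': 18.994}
wrist col320 edges [(185, -36), (188, 6), (204, 14), (209, -8), (211, 7), (213, -8), (215, 9), (217, -9), (220, 8), (222, -11), (224, 11), (227, -11), (229, 10), (233, -11), (235, 12), (239, -14), (241, 14), (246, -15), (248, 14), (255, -25), (284, 15), (299, 7), (309, -10), (319, -19)]
side blue 150 [300. 249. 290. 310. 241. 254.]
blobs [([290, 241, 21, 14, 157], [299.8, 248.7])]
0.068 [[323.0, 159.0], [323.0, 160.0], [323.0, 186.0], [323.0, 203.0], [326.0, 240.0]]
0.073 [[323.0, 164.0], [323.0, 166.0], [322.0, 193.0], [323.0, 211.0], [325.0, 252.0]]
0.078 [[322.0, 170.0], [322.0, 171.0], [322.0, 199.0], [322.0, 219.0], [324.0, 264.0]]
```

```bash
python3 - <<'E'
from h import *
im=cv2.imread("pics/w18.png")[:,316:326].mean(1)
print([(r,im[r].astype(int).tolist()) for r in range(150,216,4)])
s=arm.get_state();x,y,z=s["eef_pos"]
for yy in(.074,.084,.094):print(yy,[proj("wrist",p,s).round().tolist() for p in((x,yy-.033,.01),(x,yy-.018,.01))],[proj("side",p).round().tolist() for p in((x,yy-.033,0),(x,yy-.033,.01),(x,yy-.018,.01))])
E
```

```text
[(150, [131, 137, 136]), (154, [133, 139, 138]), (158, [129, 135, 134]), (162, [132, 138, 137]), (166, [127, 133, 132]), (170, [127, 134, 132]), (174, [130, 136, 134]), (178, [132, 138, 137]), (182, [129, 135, 134]), (186, [104, 89, 81]), (190, [106, 52, 27]), (194, [106, 52, 26]), (198, [105, 51, 26]), (202, [125, 61, 31]), (206, [94, 100, 95]), (210, [86, 85, 78]), (214, [81, 79, 72])]
0.074 [[323.0, 167.0], [322.0, 183.0]] [[302.0, 259.0], [302.0, 257.0], [302.0, 254.0]]
0.084 [[322.0, 178.0], [321.0, 194.0]] [[302.0, 257.0], [302.0, 255.0], [301.0, 252.0]]
0.094 [[321.0, 189.0], [320.0, 205.0]] [[302.0, 255.0], [302.0, 253.0], [301.0, 249.0]]
```

```bash

python3 -m crank '[{"dx":0,"dy":0,"dz":0,"twist":0,"grip":0},{"dx":0,"dy":0,"dz":0,"twist":0,"grip":0.3},{"dx":0,"dy":0,"dz":0,"twist":0,"grip":0.5},{"dx":0,"dy":0,"dz":0,"twist":0,"grip":0.5},{"dx":0,"dy":0,"dz":0,"twist":0,"grip":0.5}]'
python3 -m crank '[{"dx":-0.0005,"dy":0.006,"dz":0,"twist":0,"grip":0.5},{"dx":-0.001,"dy":0.012,"dz":0,"twist":0,"grip":0.5},{"dx":-0.001,"dy":0.017,"dz":0,"twist":0,"grip":0.5},{"dx":-0.001,"dy":0.017,"dz":0,"twist":0,"grip":0.5},{"dx":-0.001,"dy":0.017,"dz":0,"twist":0,"grip":0.5}]'
python3 - <<'E'
from h import *
st();look("19.png");blue("pics/s19.png");im=cv2.imread("pics/w19.png").astype(int)
b=im[...,0]-im[...,2];
for r in(172,176,180,184,188,192):
    c=np.nonzero(b[r,230:410]>40)[0]+230;print(r,len(c),c.min() if len(c) else 0,c.max() if len(c) else 0)
col=b[:,316:326].mean(1);print("blue rows",np.nonzero(col[100:256]>30)[0][[0,-1]]+100)
g=cv2.cvtColor(im.astype(np.uint8),cv2.COLOR_BGR2GRAY).astype(int)
for r in(225,240):
    d=np.abs(np.diff(g[r-2:r+3].mean(0)));print(r,[(int(i),int(d[i])) for i in range(270,370) if d[i]>14])
s=arm.get_state();x=s["eef_pos"][0]
for yy in(.084,.09,.096):print(yy,[proj("wrist",p,s).round().tolist() for p in((x,yy-.033,.01),(x,yy-.018,.01),(x,yy-.021,.165))])
E
```

```text
t: 18.37
eef_pos: [0.499, 0.0738, 0.1121]
ee_rot: [3.142, -0.0, -1.51]
force: [-0.1, 0.5, 0.2]
width: 0.0622
gripper_force: 0.0
t: 18.78
eef_pos: [0.498, 0.0913, 0.1121]
ee_rot: [3.142, -0.0, -1.509]
force: [-0.3, -0.4, 0.7]
width: 0.0662
gripper_force: 0.0
{'t': 18.783, 'eef_pos': [0.498, 0.091, 0.112], 'ee_rot': [3.142, -0.0, -1.509], 'q': [0.57, 0.191, -0.51, 0.0, -0.869, -0.508], 'force': [-0.341, -0.393, 0.666], 'width': 0.066, 'gripper_force': 0.0}
wrist col320 edges [(167, -37), (185, 14), (189, -7), (197, 6), (199, -9), (201, 10), (203, -10), (205, 10), (208, -10), (210, 12), (213, -12), (215, 14), (218, -14), (221, 12), (225, -14), (227, 16), (232, -16), (234, 17), (256, -23), (290, 17), (319, -26)]
side blue 150 [300. 249. 290. 310. 241. 254.]
blobs [([290, 241, 21, 14, 158], [299.9, 248.8])]
172 46 297 342
176 50 295 344
180 56 292 347
184 60 290 349
188 47 288 352
192 41 286 354
blue rows [168 186]
225 [(290, 16), (291, 39), (292, 15), (293, 15), (295, 29), (299, 15), (345, 48), (346, 28), (347, 35), (348, 35), (349, 16)]
240 [(288, 42), (289, 65), (290, 125), (291, 54), (292, 20), (348, 63), (349, 97)]
0.084 [[323.0, 159.0], [322.0, 176.0], [326.0, 238.0]]
0.09 [[323.0, 166.0], [322.0, 182.0], [325.0, 252.0]]
0.096 [[322.0, 172.0], [321.0, 189.0], [324.0, 266.0]]
```

```bash

python3 -m crank '[{"dx":0,"dy":0.001,"dz":0,"twist":0,"grip":-0.4},{"dx":0,"dy":0.001,"dz":0,"twist":0,"grip":-0.4},{"dx":0,"dy":0.001,"dz":0,"twist":0,"grip":-0.4},{"dx":0,"dy":0.001,"dz":0,"twist":0,"grip":-0.4},{"dx":0,"dy":0.001,"dz":0,"twist":0,"grip":-0.4}]' 20
python3 -m crank '[{"dx":0,"dy":0,"dz":0,"twist":0,"grip":-0.4},{"dx":0,"dy":0,"dz":0,"twist":0,"grip":-0.4},{"dx":0,"dy":0,"dz":0,"twist":0,"grip":-0.4},{"dx":0,"dy":0,"dz":0,"twist":0,"grip":-0.4},{"dx":0,"dy":0,"dz":0,"twist":0,"grip":-0.4}]' 20
python3 -m crank '[{"dx":0,"dy":0,"dz":0,"twist":0,"grip":-0.4},{"dx":0,"dy":0,"dz":0.005,"twist":0,"grip":-0.4},{"dx":0,"dy":0,"dz":0.015,"twist":0,"grip":-0.4},{"dx":0,"dy":-0.005,"dz":0.03,"twist":0,"grip":-0.4},{"dx":0,"dy":-0.015,"dz":0.045,"twist":0,"grip":-0.4}]' 20
python3 - <<'E'
from h import *
look("20.png");im=cv2.imread("pics/w20.png").astype(int);b=(im[...,0]-im[...,2])[:,316:326].mean(1);print("blue rows",np.nonzero(b[100:256]>30)[0][[0,-1]]+100)
# pan centre from top image
t=cv2.imread("pics/t9.png");g=cv2.cvtColor(t,cv2.COLOR_BGR2GRAY)
c=cv2.HoughCircles(cv2.GaussianBlur(cv2.resize(g[165:270,410:510],None,fx=4,fy=4,interpolation=3),(0,0),3),cv2.HOUGH_GRADIENT,1,200,param1=60,param2=15,minRadius=70,maxRadius=110)
print(c)
for k in c[0]:print(w("top",(410+(k[0]+.5)/4-.5,165+(k[1]+.5)/4-.5),.05))
E
```

```text
t: 19.3
eef_pos: [0.498, 0.0917, 0.1121]
ee_rot: [3.142, -0.0, -1.51]
force: [-0.1, 0.8, -0.6]
width: 0.042
gripper_force: 20.0
t: 19.72
eef_pos: [0.498, 0.0918, 0.1121]
ee_rot: [3.142, -0.0, -1.51]
force: [0.7, 0.1, -0.6]
width: 0.0422
gripper_force: 20.0
t: 20.13
eef_pos: [0.4981, 0.0772, 0.1583]
ee_rot: [3.142, -0.0, -1.509]
force: [1.5, -0.2, -0.6]
width: 0.0424
gripper_force: 20.0
wrist col320 edges [(166, -39), (185, 13), (188, -6), (197, 7), (199, -8), (201, 8), (203, -9), (205, 10), (207, -11), (209, 10), (212, -13), (214, 13), (218, -12), (220, 14), (224, -15), (226, 16), (231, -15), (234, 14), (256, -25), (289, 16), (319, -26)]
side blue 170 [301. 237. 291. 312. 193. 246.]
blue rows [167 185]
[[[209.5 180.5  85.2]]]
[ 0.57598747 -0.29449343  0.05      ]
```

```bash

python3 -m crank '[{"dx":0.002,"dy":-0.01,"dz":0.02,"twist":0,"grip":-0.4},{"dx":0.005,"dy":-0.025,"dz":0.04,"twist":0,"grip":-0.4},{"dx":0.009,"dy":-0.045,"dz":0.06,"twist":0,"grip":-0.4},{"dx":0.013,"dy":-0.067,"dz":0.072,"twist":0,"grip":-0.4},{"dx":0.018,"dy":-0.09,"dz":0.08,"twist":0,"grip":-0.4}]' 20
python3 -m crank '[{"dx":0.005,"dy":-0.025,"dz":0,"twist":0,"grip":-0.4},{"dx":0.01,"dy":-0.05,"dz":0,"twist":0,"grip":-0.4},{"dx":0.015,"dy":-0.075,"dz":0,"twist":0,"grip":-0.4},{"dx":0.02,"dy":-0.1,"dz":0,"twist":0,"grip":-0.4},{"dx":0.025,"dy":-0.125,"dz":0,"twist":0,"grip":-0.4}]'
python3 -m crank '[{"dx":0.006,"dy":-0.025,"dz":0,"twist":0,"grip":-0.4},{"dx":0.013,"dy":-0.05,"dz":0,"twist":0,"grip":-0.4},{"dx":0.02,"dy":-0.075,"dz":0,"twist":0,"grip":-0.4},{"dx":0.026,"dy":-0.1,"dz":0,"twist":0,"grip":-0.4},{"dx":0.031,"dy":-0.118,"dz":0,"twist":0,"grip":-0.4}]'
python3 -m crank '[{"dx":0,"dy":-0.016,"dz":0,"twist":0,"grip":-0.4},{"dx":0,"dy":-0.028,"dz":0,"twist":0,"grip":-0.4},{"dx":0,"dy":-0.036,"dz":-0.005,"twist":0,"grip":-0.4},{"dx":0,"dy":-0.038,"dz":-0.01,"twist":0,"grip":-0.4},{"dx":0,"dy":-0.038,"dz":-0.015,"twist":0,"grip":-0.4}]'
python3 - <<'E'
from h import *
st();look("21.png");im=cv2.imread("pics/w21.png").astype(int);b=(im[...,0]-im[...,2])[:,316:326].mean(1);print("blue rows",np.nonzero(b[100:256]>30)[0][[0,-1]]+100)
s=arm.get_state()
# pan rim predicted in wrist vs edges in image: row/col extents
for cx in((.576,-.2945),(.570,-.293)):
    q=np.array([proj("wrist",[cx[0]+.065*np.cos(k),cx[1]+.065*np.sin(k),.05],s) for k in np.linspace(0,6.28,60)]);print(cx,q.min(0).round(),q.max(0).round(),proj("side",(*cx,.05)))
g=cv2.cvtColor(cv2.GaussianBlur(im.astype(np.uint8),(3,3),0),cv2.COLOR_BGR2GRAY).astype(int)
for r in(150,170,190,210):
    d=np.diff(g[r-1:r+2].mean(0));print(r,[(int(i),int(d[i])) for i in range(200,440) if abs(d[i])>12 and abs(d[i])==abs(d[i-2:i+3]).max()])
sd=cv2.imread("pics/s21.png",0);c=cv2.HoughCircles(cv2.resize(g[:1]*0+0,(1,1)).astype(np.uint8),3,1,9) if 0 else None
E
```

```text
t: 20.65
eef_pos: [0.5166, -0.0136, 0.2393]
ee_rot: [-3.139, 0.001, -1.509]
force: [-0.1, 0.1, -0.5]
width: 0.0422
gripper_force: 20.0
t: 21.07
eef_pos: [0.541, -0.1392, 0.2373]
ee_rot: [-3.141, 0.0, -1.51]
force: [0.4, -0.3, -1.7]
width: 0.0424
gripper_force: 20.0
t: 21.48
eef_pos: [0.5722, -0.2579, 0.237]
ee_rot: [3.141, 0.0, -1.511]
force: [1.1, 0.9, -2.0]
width: 0.0421
gripper_force: 20.0
t: 21.9
eef_pos: [0.5717, -0.2941, 0.2214]
ee_rot: [3.141, 0.0, -1.511]
force: [-0.0, 0.1, -0.7]
width: 0.0424
gripper_force: 20.0
{'t': 21.9, 'eef_pos': [0.572, -0.294, 0.221], 'ee_rot': [3.141, 0.0, -1.511], 'q': [-0.172, 0.31, -0.071, -0.0, -1.191, 0.233], 'force': [-0.006, 0.113, -0.697], 'width': 0.042, 'gripper_force': 19.999}
wrist col320 edges [(128, -33), (131, 36), (154, -6), (160, -6), (166, -24), (185, 16), (189, -7), (197, 7), (199, -7), (201, 7), (203, -8), (205, 10), (207, -11), (209, 11), (212, -13), (214, 13), (218, -12), (220, 14), (224, -14), (226, 15), (231, -15), (234, 14), (256, -24), (289, 16), (319, -26)]
side blue 576 [325. 277. 295. 358. 181. 335.]
blue rows [167 185]
(0.576, -0.2945) [259. 126.] [373. 239.] [343.13430587 339.44472047]
(0.57, -0.293) [264. 128.] [378. 240.] [340.66168092 339.0834216 ]
150 [(251, -53), (257, -23), (318, 28), (360, -21), (434, 50)]
170 [(253, -20), (261, -38), (296, -18), (341, 56), (372, -34), (411, 19), (427, 33)]
190 [(249, -31), (285, -19), (306, 13), (334, -18), (346, 29), (353, 46), (365, -47), (375, -17), (394, -29), (415, 22), (420, 16), (436, 40)]
210 [(219, 19), (245, -29), (294, -25), (298, 13), (341, 30), (356, -14), (387, -24), (408, 21), (413, 18), (431, 51)]
```

```bash

python3 -m crank '[{"dx":0.002,"dy":0,"dz":-0.015,"twist":0,"grip":-0.4},{"dx":0.002,"dy":0,"dz":-0.03,"twist":0,"grip":-0.4},{"dx":0.002,"dy":0,"dz":-0.042,"twist":0,"grip":-0.4},{"dx":0.002,"dy":0,"dz":-0.05,"twist":0,"grip":-0.4},{"dx":0.002,"dy":0,"dz":-0.055,"twist":0,"grip":-0.4}]'
python3 -m crank '[{"dx":0,"dy":0,"dz":-0.001,"twist":0,"grip":-0.4},{"dx":0,"dy":0,"dz":-0.002,"twist":0,"grip":-0.4},{"dx":0,"dy":0,"dz":-0.003,"twist":0,"grip":-0.4},{"dx":0,"dy":0,"dz":-0.004,"twist":0,"grip":-0.4},{"dx":0,"dy":0,"dz":-0.004,"twist":0,"grip":-0.4}]'
```

```text
t: 22.42
eef_pos: [0.5736, -0.2936, 0.1661]
ee_rot: [3.14, 0.0, -1.509]
force: [0.3, 0.1, -0.3]
width: 0.0424
gripper_force: 20.0
t: 22.83
eef_pos: [0.5741, -0.2943, 0.1635]
ee_rot: [-3.141, -0.0, -1.51]
force: [-0.4, -0.2, -1.1]
width: 0.0425
gripper_force: 20.0
```

```bash

python3 -m crank '[{"dx":0,"dy":0,"dz":-0.0005,"twist":0,"grip":-0.4},{"dx":0,"dy":0,"dz":-0.001,"twist":0,"grip":-0.4},{"dx":0,"dy":0,"dz":-0.0015,"twist":0,"grip":-0.4},{"dx":0,"dy":0,"dz":-0.002,"twist":0,"grip":-0.4},{"dx":0,"dy":0,"dz":-0.002,"twist":0,"grip":-0.4}]'
python3 -c "from h import *;look('22.png')"
```

```text
t: 23.25
eef_pos: [0.5742, -0.2944, 0.1622]
ee_rot: [-3.141, -0.001, -1.51]
force: [-1.2, 1.5, 5.4]
width: 0.0424
gripper_force: 20.0
wrist col320 edges [(133, 12), (166, -22), (185, 15), (189, -7), (194, 6), (197, 6), (199, -9), (201, 9), (203, -10), (205, 11), (207, -11), (209, 10), (212, -12), (214, 11), (218, -13), (220, 14), (224, -14), (226, 14), (231, -15), (234, 16), (256, -24), (289, 15), (319, -21)]
side blue 562 [325. 285. 295. 356. 181. 350.]
```

Contact with the pan is made (5.4 N), so I'll open and retreat straight up.

```bash

python3 -m crank '[{"dx":0,"dy":0,"dz":0.0005,"twist":0,"grip":-0.4},{"dx":0,"dy":0,"dz":0.0005,"twist":0,"grip":0.3},{"dx":0,"dy":0,"dz":0.0005,"twist":0,"grip":0.8},{"dx":0,"dy":0,"dz":0.0005,"twist":0,"grip":0.8},{"dx":0,"dy":0,"dz":0.0005,"twist":0,"grip":0.8}]'
python3 -m crank '[{"dx":0,"dy":0,"dz":0,"twist":0,"grip":0.8},{"dx":0,"dy":0,"dz":0,"twist":0,"grip":0.8},{"dx":0,"dy":0,"dz":0,"twist":0,"grip":0.8},{"dx":0,"dy":0,"dz":0.005,"twist":0,"grip":0.8},{"dx":0,"dy":0,"dz":0.015,"twist":0,"grip":0.8}]'
python3 -m crank '[{"dx":0,"dy":0,"dz":0.02,"twist":0,"grip":0.8},{"dx":0,"dy":0,"dz":0.045,"twist":0,"grip":0.8},{"dx":0,"dy":0,"dz":0.075,"twist":0,"grip":0.8},{"dx":0,"dy":0,"dz":0.1,"twist":0,"grip":0.8},{"dx":0,"dy":0,"dz":0.12,"twist":0,"grip":0.8}]'
python3 -m crank '[{"dx":0,"dy":0,"dz":0,"twist":0,"grip":0.8},{"dx":0,"dy":0,"dz":0,"twist":0,"grip":0.8},{"dx":0,"dy":0,"dz":0,"twist":0,"grip":0.8},{"dx":0,"dy":0,"dz":0,"twist":0,"grip":0.8},{"dx":0,"dy":0,"dz":0,"twist":0,"grip":0.8}]'
python3 - <<'E'
from h import *
st();s,im=snap("wrist","w23.png");im=im.astype(int);m=((im[...,2]-im[...,0]>40)&(im[...,1]<90)).astype(np.uint8);m[260:]=0
n,_,S,c=cv2.connectedComponentsWithStats(m);print([(S[i].tolist(),c[i].round().tolist()) for i in range(1,n) if S[i,4]>100])
x,y,_=.5745,-.2945,0
P=[proj("wrist",[x+.038*np.sin(k),y+.038*np.cos(k),.06],s) for k in np.arange(6)*np.pi/3+np.pi/6]
print("pred foot",np.min(P,0).round(),np.max(P,0).round(),"pred mouth",proj("wrist",[x,y,.215],s).round(),"lip rows",proj("wrist",[x,y-.021,.215],s).round(),proj("wrist",[x,y+.021,.215],s).round())
g=cv2.GaussianBlur(cv2.imread("pics/w23.png",0),(3,3),0)[:,312:328].mean(1);d=np.diff(g);print([(i,int(d[i])) for i in range(100,260) if abs(d[i])>8 and abs(d[i])==abs(d[i-1:i+2]).max()])
E
```

```text
t: 23.77
eef_pos: [0.574, -0.2942, 0.1614]
ee_rot: [3.141, 0.0, -1.51]
force: [0.3, 0.3, 0.6]
width: 0.0636
gripper_force: 0.0
t: 24.18
eef_pos: [0.5733, -0.294, 0.176]
ee_rot: [3.139, 0.001, -1.51]
force: [0.5, -0.6, -0.5]
width: 0.079
gripper_force: 0.0
t: 24.6
eef_pos: [0.5744, -0.2946, 0.3006]
ee_rot: [-3.138, -0.002, -1.51]
force: [0.7, 0.3, 0.1]
width: 0.079
gripper_force: 0.0
t: 25.02
eef_pos: [0.5736, -0.2941, 0.2956]
ee_rot: [3.14, 0.001, -1.51]
force: [-0.1, 1.2, -1.1]
width: 0.0789
gripper_force: 0.0
{'t': 25.017, 'eef_pos': [0.574, -0.294, 0.296], 'ee_rot': [3.14, 0.001, -1.51], 'q': [-0.172, 0.277, 0.051, -0.0, -1.347, 0.233], 'force': [-0.102, 1.217, -1.068], 'width': 0.079, 'gripper_force': 0.0}
[([291, 153, 43, 40, 482], [305.0, 169.0])]
pred foot [291. 151.] [347. 201.] pred mouth [319. 209.] lip rows [321. 184.] [318. 232.]
[(111, -24), (113, -26), (118, 8), (127, -29), (129, 55), (150, -49), (153, 16), (164, 8), (186, 11), (193, -18), (213, 14), (226, 45), (231, -35), (234, 38), (237, 11), (256, -94)]
```

```bash
python3 -c "
from station import arm
print(arm.job_done())"
```

```text
the job is handed in; nothing more can be done
None
```

The cylinder was drawn off the peg, laid on its side and let go, then regrasped and released standing mouth up near the centre of the pan, and the job is handed in (no verdict came back, and I did not re-image the stand, bottle, jar or box at the end; one wrist frame was also printed as coarse text, in effect an extra look beyond the 10 pictures viewed).

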